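# Return a stray battery to the child-resistant battery tub

## Robot

A 6-joint arm with a two-finger parallel gripper is mounted at the origin on a cart in front of the work surface, level with it; the furniture and walls round the work are solid. World frame = base frame: x ahead of the robot, y to its left, z up, the work surface at z = 0. Lengths are in m, angles in rad, forces in N, time in s.
With the tool pointing down it reaches from about 0.225 to 0.875 m from the base axis. Payload 3.4 kg.
Tool frame: the origin (TCP) lies on the centre line of the jaws, within the pads' length; the fingertips stand 17 mm ahead of it and the grasp point (between the pads) lies 2 mm behind it (manip.finger_overhang is the distance from the TCP to the fingertips, in m); y points along the fingers, x is the direction in which the jaws open and shut, and the axes are right-handed (so a half turn about y gives the same grasp; the last joint's range is limited). The gripper opens to 85 mm and grips with 20 to 120 N. Pads are 22 mm wide; open, the fingers measure 114 mm over their backs; the gripper's body (76 mm by 85 mm) begins 54 mm behind the grasp point. The pads swing forward as they close: fully open they stand 13 mm farther back than shut.
Start: joints at [1.019, 0.276, 1.505, -0, 1.361, -0.121], TCP at [0.24, 0.522, 0.248] pointing down, gripper open.
Joint ranges: [-2.89, 2.89], [-0.75, 2.08], [0.22, 2.7], [-1.18, 4.32], [0.11, 2.71], [-2.7, 2.7]. Speed limits (rad/s): [2.57, 2.57, 3.14, 3.14, 3.14, 3.14].

## Interface

Orientations are given as a unit quaternion [w, x, y, z].
In Python, from rig import manip gives the robot as it stands.
- The arm moves only by the tool arm_command, never from a script. Its argument "commands" is a list of rows, each a list of 3 entries, a list of its own where there are three numbers: the finger opening in cm, from 0 to 8.54, then the shift along the world's x, y, z in cm, then the turn about the world's z in rad. A call has 1 to 12 rows; each row shifts and turns the commanded pose from where the row before left it; what a row does not reach is not made up. A row lasts 1/10 s, in which the tool goes at most 50 mm and 8.59 degrees, less where a joint would pass 70% of its speed; a pose out of reach is approached as far as the arm can. A call with a gripper value outside its range is refused whole. The fingers move at their own pace and stop on an object; "grip_force" is the grip in N (left out, the last holds). Time passes only in rows, so rows that do not move let the fingers close. It gives the time, the measured TCP pose, the force and the opening at its end, in the units of the state.
- manip.get_state(): the state, without advancing time (a new reading comes with each control period).
- manip.get_image(name): name is "side" or "top" or "wrist"; returns a dict with "pixels" (384x512x3 uint8, red, green, blue), "range_z" (384x512 float32, m along the optical axis (not along the pixel's ray), 0 where there is no reading), "intrinsics" (3x3 intrinsics, pixels), "R" (3x3) and "t" (3): a world point X has camera coordinates R X + t. Camera axes: x right, y down, z forward; pixel columns grow to the right and rows downward; lengths in m; the calibration is good to about 2 mm. A picture is of the moment at which its call begins.
- manip.sign_off(): hands the job in, once; it reports no verdict.
The state is a dict: "clock": time; "qpos": joint angles; "qd": joint speeds; "effort": joint torques, N m; "position": TCP position; "ee_rot": TCP orientation; "contact_force": force on the tool from outside, world axes, zero at the start; "moment": the same for the moment, N m; "width": finger opening in m.
Only numpy, scipy, OpenCV 4.12 (cv2) and the standard library are available. Lean on these libraries where they do the work, as an engineer would, in place of code of your own. Each camera call takes 0.05 s, during which the arm holds its last target.

## Task

A flat D battery has been left standing among the crockery and has to go into the child-resistant tub in which the office collects its spent batteries. Open the tub (push the cap down hard, keep it down and turn it counter-clockwise until it is free, then lift it off), drop the battery in through the neck, put the cap back on and, pushing it down again, turn it clockwise until it is locked as you found it. Keep the tub standing on the counter and do not shift or knock over any of the other things.

Things in the scene. Friction and masses are not known exactly. Their poses are not given: they have to be found in the camera images.
- tub: White round plastic tub standing loose on the counter, 92 mm in diameter, about 0.5 kg. Origin: centre of its underside, z up. Body 88 mm tall to a flat shoulder, then a neck. Fine ribs up the wall mark its +x and -x sides. Pushing the cap down presses the tub onto the counter, which keeps it from turning along; with the cap locked and not pushed, the tub turns or lifts with the cap.
- tub_mouth (a point): Centre of the tub's mouth at the rim, 118 mm above the tub's origin, on its axis. Neck 48 mm outer, 44 mm inner diameter; two bayonet ledges (57 mm across) 13 to 27 mm below the rim. Hollow down to 4 mm above the tub's origin, 86 mm wide inside, two old cells lying on its floor (30 mm high).
- cap: Grey fluted round cap, 67 mm in diameter, 37 mm high, 0.08 kg, locked on the tub at the start. Origin: centre of its lower edge, z up, x along the raised bar on its top. Skirt of 62 mm bore with an inward lug at +x and at -x; same after half a turn. Locked: bar in line with the tub's ribs (8 degrees of play), origin 95 mm above the tub's. Off the tub it stands flat on its skirt.
- cap_liner (a joint): Sprung liner in the cap that rests on the rim; value = how far (m) the cap is pushed down: 0 locked or off, at most 0.007. Stiff: 6 N to start, 12 N at 0.003, 18 N at 0.006. Opening: hold it at 0.0035 to 0.006 while turning counter-clockwise (from above) through the first 50 degrees; from 50 to 140 degrees off the locked direction the cap is free, rises and lifts straight off.
- cap_grip (a point): Point on the cap's axis 24 mm above its lower edge, a good height to grip round the skirt. Closing: set the cap over the neck 50 to 140 degrees counter-clockwise of locked (bar about crosswise to the ribs; it rests on the rim at its locked height), push down 4 to 6 mm, turn clockwise to the locked direction, where a stop ends the turn, and let it rise.
- battery: Black D-size battery with steel ends, 34 mm in diameter, 61 mm tall, 0.14 kg, standing upright and loose. Origin: centre of its underside, z up; its yaw does not matter.
- battery_mid (a point): Middle of the battery, 30.5 mm above its origin.
- syrup: Bystander: tall round glass syrup bottle with a yellow cap, 59 mm in diameter, 203 mm tall, origin at the centre of its underside. Starts close to the tub.
- creamer: Bystander: round creamer tin with a blue lid, 55 mm in diameter, 82 mm tall, origin at the centre of its underside. Starts close to the tub.
- mug: Bystander: white mug standing upside down, 90 mm tall. Its origin lies 14 mm from the axis of its round body (70 mm in diameter): the axis is at local (0, +14 mm), the handle reaches out to local (0, -49 mm). Starts close to the battery, handle turned away from it.
- beaker: Bystander: brushed steel beaker, 64 mm in diameter, 148 mm tall, origin at the centre of its underside. Starts close to the battery.
- sugar: Bystander: small glass bowl with sugar cubes, 77 mm in diameter, 54 mm tall, origin at the centre of its underside.
- jar: Bystander: clear square honey jar with a white lid, 63 x 74 mm, 146 mm tall, origin at the centre of its underside.
- mug_stack: Fixed block of mugs stacked in rows at the back right, 330 mm deep (x), 420 mm wide (y), 171 mm tall, origin under its centre.
- basket_rear: Fixed dark oval woven basket at the back left, 180 mm by 280 mm, 88 mm tall, origin under its centre. The counter's front edge is at x = 0.33 m, its left end at y = 0.45 m.
There are look-alikes about, which are no part of the job. What is shaped like the cap but green is not meant.

How it is judged:
On the way, in this order (a step that is already met when the one before it is completed fails the run):
1. the cap has been lifted off the tub (distance between cap and tub_mouth above 0.06 m), for 0.2 s.
2. the battery is inside the tub, while the cap is off (z of battery_mid in the frame of tub between 0 and 0.085 m and distance between battery_mid and tub below 0.095 m and horizontal distance between battery_mid and tub_mouth below 0.045 m and distance between cap and tub_mouth above 0.06 m), for 0.2 s.
At the end, for the whole second after the job is handed in: Battery inside the tub (its middle under 85 mm up, within 45 mm of the axis); cap locked: bar in line with the ribs within 0.25 rad, origin 93 to 97 mm above the tub's, within 6 mm of its axis, level within 0.1 rad; tub upright within 0.1 rad on the counter; all three under 0.02 m/s (z of battery_mid in the frame of tub between 0 and 0.085 m and distance between battery_mid and tub below 0.095 m and horizontal distance between battery_mid and tub_mouth below 0.045 m and angle between the x axis of cap and the x axis of tub, either way round below 0.25 rad and z of cap in the frame of tub between 0.093 and 0.0972 m and angle between the z axis of cap and the z axis of tub, either way round below 0.1 rad and horizontal distance between cap and tub below 0.006 m and angle between tub's own z axis and vertical below 0.1 rad and height (world z) of tub between -0.01 and 0.01 m and linear speed of each of tub, cap, battery below 0.02 m/s); the robot touches nothing.
It fails at once if the syrup bottle or the creamer tin is shifted by more than 40 mm or tipped by more than 0.5 rad (distance of any of syrup, creamer from where it was at the start of the episode above 0.04 m or angle between any of syrup, creamer's own z axis and vertical above 0.5 rad).
It fails at once if the mug or the beaker is shifted by more than 40 mm or tipped by more than 0.5 rad (distance of any of mug, beaker from where it was at the start of the episode above 0.04 m or angle between any of mug, beaker's own z axis and vertical above 0.5 rad).
It fails at once if the sugar bowl or the honey jar is shifted by more than 40 mm or tipped by more than 0.5 rad (distance of any of sugar, jar from where it was at the start of the episode above 0.04 m or angle between any of sugar, jar's own z axis and vertical above 0.5 rad).
It fails at once if the tub is tipped by more than 0.5 rad or lifted more than 40 mm off the counter (angle between tub's own z axis and vertical above 0.5 rad or height (world z) of tub above 0.04 m).
It also fails if it takes over 72 s, if anything falls off the work surface, if the arm or the gripper's body presses on something with over 40 N, if the wrist force passes 120 N, or if a joint passes its speed limit or range.

## Working session

There is one attempt and no reset: what is moved stays moved. The work goes in short steps, Python scripts to look and compute and a tool call to move; the robot and the scene stay as the last step left them, time stands still between calls to the robot, and variables do not carry over. Pictures are saved under pics/ and viewed, and the job is handed in when it is done.

Besides the shell and the picture viewer there is one more tool, called after ">>>" in YAML: its name, and indented under it one key for each argument. arm_command: Moves the arm, as the interface text tells. Its arguments: {"type":"object","properties":{"commands":{"type":"array"},"grip_force":{"type":"number"}},"required":["commands"]}

```bash
mkdir -p pics; ls; cat > h.py <<'E'
import numpy as np, cv2
from rig import manip
def snap(name,fn=None):
    im=manip.get_image(name)
    if fn: cv2.imwrite('pics/'+fn,cv2.cvtColor(im['pixels'],cv2.COLOR_RGB2BGR))
    return im
def cloud(im):
    K=np.array(im['intrinsics']);R=np.array(im['R']);t=np.array(im['t']);z=im['range_z']
    v,u=np.mgrid[:z.shape[0],:z.shape[1]]
    c=np.stack([(u-K[0,2])/K[0,0]*z,(v-K[1,2])/K[1,1]*z,z],-1)
    w=(c-t)@R
    w[z<=0]=np.nan
    return w
def ray(im,u,v,h):
    K=np.array(im['intrinsics']);R=np.array(im['R']);t=np.array(im['t'])
    d=R.T@np.linalg.inv(K)@np.array([u,v,1.]);o=-R.T@t
    return o+d*(h-o[2])/d[2]
E
python3 - <<'E'
from h import *
for n in ['top','side','wrist']:
    im=snap(n,n+'0.png'); np.savez('pics/'+n+'0.npz',**im)
    print(n,-im['R'].T@im['t'],im['R'][2],im['intrinsics'][0,0])
s=manip.get_state();print(s)
E
```

```text
pics
top [ 0.45873139 -0.0032008   1.3836749 ] [ 0.08054754  0.00325835 -0.99674544] 425.567661483888
side [ 0.02208569 -0.41881049  1.2354475 ] [ 0.40298262  0.30056801 -0.86444426] 494.060589224354
wrist [0.16682837 0.55621176 0.37277235] [ 0.28828752 -0.13490173 -0.94799358] 284.4614862813441
{'clock': 0.15, 'qpos': array([ 1.01902705e+00,  2.76446938e-01,  1.50584573e+00,  2.39114497e-05,
        1.36070222e+00, -1.21009455e-01]), 'qd': array([ 0.0001594 , -0.00305956, -0.00386594, -0.00224339,  0.00017092,
        0.00090292]), 'effort': array([ 7.74226301e-04, -4.17144012e+01, -2.46033955e+01, -2.52443497e-04,
        7.75120687e-03,  2.79993185e-05]), 'position': array([0.23990343, 0.52215231, 0.24763864]), 'ee_rot': array([-0.59509998,  0.59551548,  0.38113655, -0.38203698]), 'contact_force': array([-0.35425127,  0.01253059, -0.71461316]), 'moment': array([0.00187565, 0.02482676, 0.01113801]), 'width': 0.08546854423293455}
```

View pics/top0.png

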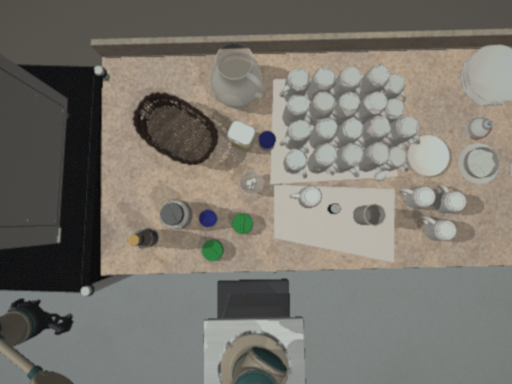

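View pics/side0.png

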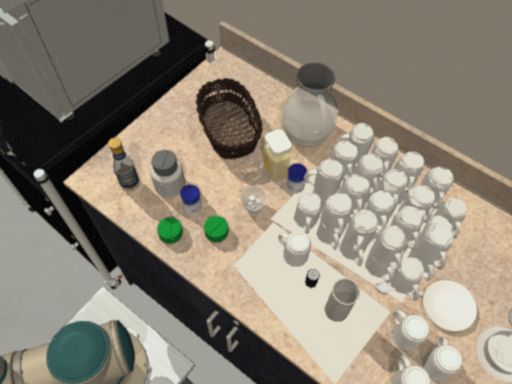

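View pics/wrist0.png

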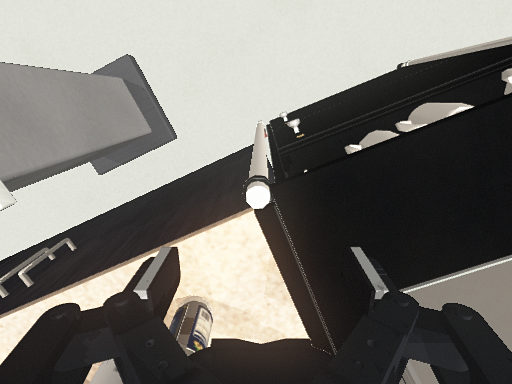

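The top view shows the tub with its grey cap at about (175,214). The syrup is at (145,239), the creamer at (208,218), and the green caps at (242,223) and (213,250). The battery is at (335,209), between the mug (311,197) and the beaker (372,214). Next I'll zoom in and measure.

```bash
python3 - <<'E'
from h import *
im=dict(np.load('pics/top0.npz'));w=cloud(im)
def blob(c,rad,zlo,zhi):
    u,v=c;p=w[v-rad:v+rad,u-rad:u+rad].reshape(-1,3);m=(p[:,2]>zlo)&(p[:,2]<zhi);q=p[m]
    if len(q)<5: return None
    (cx,cy),r=cv2.minEnclosingCircle(q[:,:2].astype(np.float32)*1000)
    return len(q),q.mean(0).round(4),(round(cx,1),round(cy,1),round(r,1)),q[:,2].min().round(3),q[:,2].max().round(3)
print('cap',blob((175,214),25,.12,.15))
print('tubshoulder',blob((175,214),25,.075,.1))
print('syrup',blob((145,239),22,.1,.25),blob((135,240),14,.18,.25))
print('creamer',blob((208,218),14,.07,.1))
print('g1',blob((242,223),14,.01,.1)); print('g2',blob((213,250),14,.01,.1))
print('batt',blob((335,209),10,.045,.07))
print('mug',blob((311,197),16,.07,.11)); print('beaker',blob((372,214),16,.12,.17))
print('sugar',blob((252,183),14,.03,.08),'jar',blob((241,135),20,.13,.17))
for n in ['top','side']:
    i=dict(np.load('pics/%s0.npz'%n)); px=cv2.cvtColor(i['pixels'],cv2.COLOR_RGB2BGR)
    if n=='top': a=px[190:265,120:220];b=px[175:235,290:390]
    else: a=px[130:230,100:220];b=px[220:330,260:370]
    a=cv2.resize(a,(400,300),interpolation=cv2.INTER_CUBIC);b=cv2.resize(b,(400,300),interpolation=cv2.INTER_CUBIC)
    cv2.imwrite('pics/z%s.png'%n,np.hstack([a,b]))
E
```

```text
cap (417, array([0.4871, 0.2337, 0.1334]), (487.0, 234.4, 34.1), np.float64(0.121), np.float64(0.141))
tubshoulder (294, array([0.4814, 0.225 , 0.0868]), (460.4, 233.4, 78.9), np.float64(0.076), np.float64(0.1))
syrup (398, array([0.4215, 0.313 , 0.1556]), (435.1, 295.3, 62.7), np.float64(0.101), np.float64(0.21)) (133, array([0.4164, 0.325 , 0.2025]), (416.6, 326.4, 16.7), np.float64(0.182), np.float64(0.21))
creamer (248, array([0.4721, 0.1336, 0.0814]), (472.1, 133.9, 27.2), np.float64(0.074), np.float64(0.09))
g1 (361, array([0.4536, 0.0285, 0.0383]), (453.5, 28.4, 34.0), np.float64(0.025), np.float64(0.046))
g2 (372, array([0.3721, 0.1248, 0.0383]), (371.9, 126.0, 33.9), np.float64(0.011), np.float64(0.047))
batt (100, array([ 0.4933, -0.261 ,  0.0588]), (493.8, -262.2, 16.8), np.float64(0.046), np.float64(0.065))
mug (383, array([ 0.5317, -0.1832,  0.0865]), (532.2, -182.8, 35.8), np.float64(0.07), np.float64(0.097))
beaker (167, array([ 0.4708, -0.3602,  0.1383]), (470.8, -357.1, 32.3), np.float64(0.12), np.float64(0.154))
sugar (264, array([ 0.583 , -0.0019,  0.0443]), (581.0, -2.8, 38.5), np.float64(0.03), np.float64(0.061)) jar (493, array([0.7193, 0.0235, 0.1459]), (720.6, 23.4, 40.9), np.float64(0.13), np.float64(0.153))
```

```bash
python3 - <<'E'
import cv2,numpy as np
cv2.imwrite('pics/zz.png',np.vstack([cv2.imread('pics/ztop.png'),cv2.imread('pics/zside.png')]))
E
```

```text
(no output)
```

View pics/zz.png

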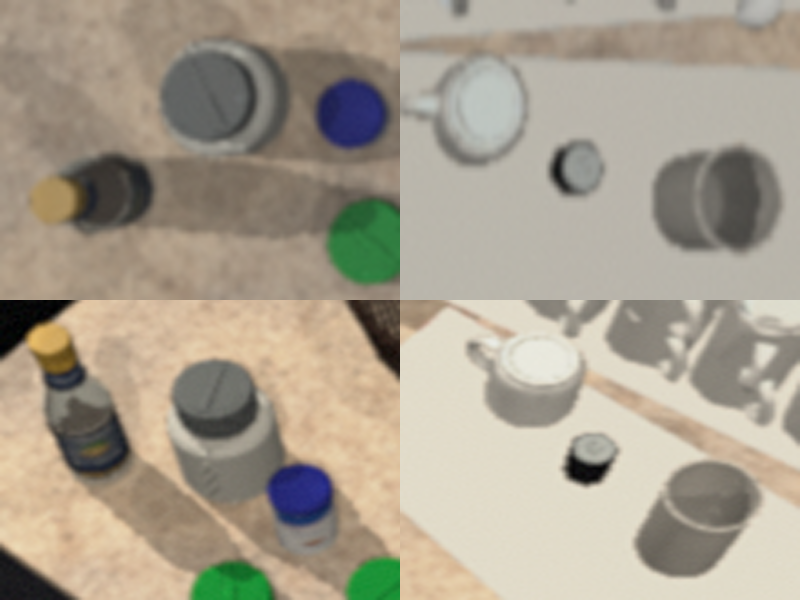

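```bash
python3 - <<'E'
from h import *
from scipy.spatial.transform import Rotation as Ro
q=manip.get_state()['ee_rot'];print(Ro.from_quat(q[[1,2,3,0]]).as_matrix().round(3))
print(manip.finger_overhang)
im=dict(np.load('pics/top0.npz'));w=cloud(im)
for u,v in [(262,215),(262,235),(268,250),(285,215),(285,235),(300,225),(345,230),(160,190),(230,200),(225,235),(245,250)]: print(u,v,np.nanmedian(w[v-1:v+2,u-1:u+2].reshape(-1,3),axis=0).round(4))
# heights of 3x3 around cap top, hist
c=w[190:240,150:200];m=np.linalg.norm(c[...,:2]-[.487,.2345],axis=-1)<.025
print('captop z',np.nanmedian(c[m][:,2]))
E
```

```text
[[ 0.418 -0.001 -0.909]
 [ 0.909 -0.001  0.418]
 [-0.001 -1.     0.   ]]
0.017
262 215 [ 0.4777 -0.0364  0.0007]
262 235 [ 4.132e-01 -3.470e-02 -4.000e-04]
268 250 [ 0.3646 -0.0527  0.0008]
285 215 [ 0.4758 -0.1108  0.    ]
285 235 [ 0.4115 -0.1091  0.0018]
300 225 [ 0.4424 -0.1585  0.0016]
345 230 [ 0.4229 -0.3029  0.0023]
160 190 [0.5673 0.294  0.0006]
230 200 [5.288e-01 6.640e-02 4.000e-04]
225 235 [0.416  0.0847 0.0008]
245 250 [ 3.664e-01  2.130e-02 -1.000e-04]
captop z 0.13423940833100168
```

>>> arm_command:
  commands:
    - [8.5,[0,0,4],0]
    - [8.5,[0,0,4],0]
    - [8.5,[2.47,-2.88,0],0.043]
    - [8.5,[2.47,-2.88,0],0.043]
    - [8.5,[2.47,-2.88,0],0.043]
    - [8.5,[2.47,-2.88,0],0.043]
    - [8.5,[2.47,-2.88,0],0.043]
    - [8.5,[2.47,-2.88,0],0.043]
    - [8.5,[2.47,-2.88,0],0.043]
    - [8.5,[2.47,-2.88,0],0.043]
    - [8.5,[2.47,-2.88,0],0.043]
    - [8.5,[2.47,-2.88,0],0.043]
  grip_force: 100

```text
clock: 1.35
position: [0.4878, 0.2331, 0.3281]
ee_rot: [0.5, -0.5, -0.5, 0.5]
contact_force: [0.4, 0.3, 0.0]
width: 0.0848
```

>>> arm_command:
  commands:
    - [8.5,[0,0,-3],0]
    - [8.5,[0,0,-3],0]
    - [8.5,[0,0,0],0]

```text
clock: 1.65
position: [0.4847, 0.2331, 0.2641]
ee_rot: [0.502, -0.499, -0.497, 0.503]
contact_force: [-0.4, -0.2, 0.3]
width: 0.0847
```

```bash
python3 - <<'E'
from h import *
im=snap('wrist','w1.png'); np.savez('pics/w1.npz',**im)
s=manip.get_state();print(s['clock'],s['position'],s['qpos'],s['contact_force'])
E
```

```text
1.7 [0.48594417 0.23387975 0.26655067] [ 3.19452078e-01  2.14698214e-01  1.54399695e+00  1.11775861e-04
  1.38795293e+00 -1.25016566e+00] [0.26890583 0.0139955  1.29479507]
```

View pics/w1.png

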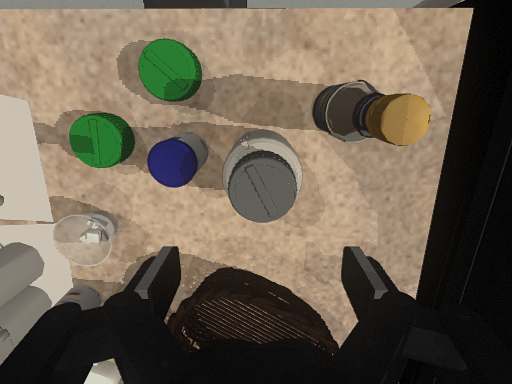

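The wrist view shows the cap at (262,187), its bar running from (247,165) to (277,210), and the tub's ribs near (247,140). Now I'll measure the cap's centre and bar.

```bash
python3 - <<'E'
from h import *
im=dict(np.load('pics/w1.npz'));w=cloud(im)
z=w[...,2]
print('top z',np.nanmedian(z[175:200,250:275]))
m=(np.abs(z-np.nanmedian(z[175:200,250:275]))<.008)&(np.hypot(w[...,0]-.487,w[...,1]-.2345)<.05)
m=m.astype(np.uint8);n,l,st,c=cv2.connectedComponentsWithStats(m);k=l[187,262];mm=(l==k)
cs,_=cv2.findContours(mm.astype(np.uint8),0,1);cc=max(cs,key=cv2.contourArea)
P=np.array([ray(im,u,v,.132)[:2] for (u,v) in cc[:,0]])
print('circle',cv2.minEnclosingCircle((P*1000).astype(np.float32)),P.mean(0))
H,_=cv2.findHomography(np.array([[200,150],[300,150],[300,230],[200,230]],float),np.array([ray(im,u,v,.135)[:2] for u,v in [(200,150),(300,150),(300,230),(200,230)]]))
# rectified at bar-top plane, 0.25mm/px
c0=np.array([.487,.2345]);S=4000
A=np.array([[S,0,200-S*c0[0]],[0,S,200-S*c0[1]],[0,0,1]])
img=cv2.warpPerspective(cv2.cvtColor(im['pixels'],cv2.COLOR_RGB2BGR),A@H,(400,400))
cv2.imwrite('pics/rect.png',cv2.resize(img,(600,600)))
# depth outside: shoulder
sh=(np.abs(z-.088)<.004)&(np.hypot(w[...,0]-.487,w[...,1]-.2345)<.06)
print(sh.sum(), cv2.minEnclosingCircle((w[sh][:,:2]*1000).astype(np.float32)))
# syrup
for nm,c,r,lo,hi in [('syrupcap',(400,118),35,.19,.22),('cre',(172,160),30,.075,.09)]:
    q=w[c[1]-r:c[1]+r,c[0]-r:c[0]+r].reshape(-1,3);q=q[(q[:,2]>lo)&(q[:,2]<hi)];print(nm,cv2.minEnclosingCircle((q[:,:2]*1000).astype(np.float32)),q[:,2].max())
E
```

```text
top z 0.13303154844293022
circle ((487.6466064453125, 233.3053741455078), 33.31984329223633) [0.48716939 0.23322427]
1221 ((487.7897644042969, 233.2628173828125), 44.17704391479492)
syrupcap ((418.43463134765625, 325.1968688964844), 16.896013259887695) 0.20528224615759152
cre ((473.9496154785156, 131.863525390625), 27.55989646911621) 0.08351074438796088
```

View pics/rect.png

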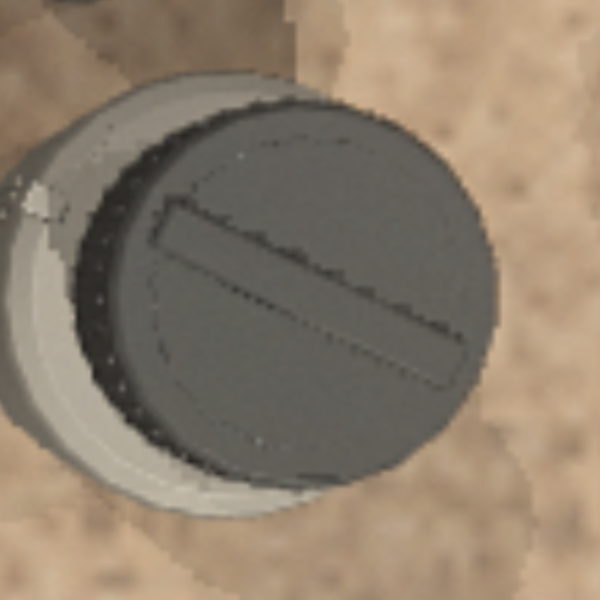

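>>> arm_command:
  commands:
    - [8.5,[0.08,-0.08,-2.6],0]
    - [8.5,[0,0,-2.6],0]
    - [8.5,[0,0,-2.6],0]
    - [8.5,[0,0,-2.6],0]
    - [8.5,[0,0,-1.8],0]
    - [8.5,[0,0,0],0]
    - [8.5,[0,0,0],0]

```text
clock: 2.4
position: [0.489, 0.2344, 0.1479]
ee_rot: [-0.5, 0.5, 0.501, -0.499]
contact_force: [0.0, 0.1, 0.4]
width: 0.085
```

```bash
python3 - <<'E'
from h import *
im=snap('wrist','w2.png');im=snap('side','s2.png')
s=manip.get_state();print(s['clock'],s['position'],s['qpos'],s['contact_force'])
E
```

```text
2.5 [0.48935767 0.23435886 0.14835928] [ 3.18324122e-01  3.01574500e-01  1.73252632e+00  9.05489805e-05
  1.10354722e+00 -1.25204402e+00] [ 0.73719164 -0.46102319 -0.65722285]
```

View pics/w2.png

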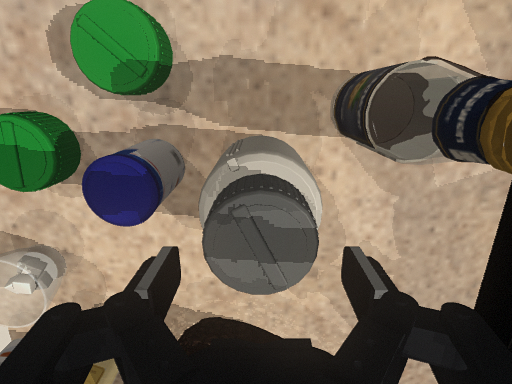

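The cap at (261,240) sits midway between the fingers (180 and 342). I'll descend and grip it.

>>> arm_command:
  commands:
    - [8.5,[-0.15,-0.08,-1.6],0]
    - [8.5,[0,0,-1.6],0]
    - [8.5,[0,0,0],0]
    - [6,[0,0,0],0]
    - [6,[0,0,0],0]
    - [6,[0,0,0],0]
    - [6,[0,0,0],0]
    - [6,[0,0,0],0]
    - [6,[0,0,0],0]
    - [6,[0,0,0],0]
  grip_force: 110

```text
clock: 3.5
position: [0.4874, 0.2332, 0.1165]
ee_rot: [-0.5, 0.501, 0.501, -0.499]
contact_force: [-1.8, -0.4, 5.3]
width: 0.0648
```

```bash
python3 - <<'E'
from h import *
im=snap('wrist','w3.png')
s=manip.get_state();print(s)
E
```

```text
{'clock': 3.55, 'qpos': array([ 3.17501537e-01,  3.30941005e-01,  1.77983425e+00,  8.52992112e-05,
        1.02748094e+00, -1.25263475e+00]), 'qd': array([ 0.00084865, -0.00014522,  0.00118813,  0.00096749, -0.00126561,
       -0.00117532]), 'effort': array([-1.17428144e-01, -3.77095020e+01, -1.93540478e+01, -5.52251644e-03,
       -5.00384700e-01,  9.53263021e-03]), 'position': array([0.4874433 , 0.23326098, 0.11653121]), 'ee_rot': array([-0.49966667,  0.50068388,  0.50088792, -0.49875862]), 'contact_force': array([-1.02220646, -0.5378466 ,  5.56483445]), 'moment': array([-0.01351233,  0.22927407,  0.07939735]), 'width': 0.06478007382967826}
```

View pics/w3.png

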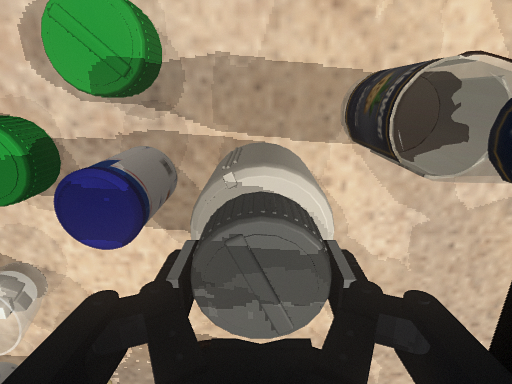

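The cap is gripped between the fingers at (185,285) and (340,285). Next I push down and watch the force.

>>> arm_command:
  commands:
    - [6,[0,0,-0.2],0]
    - [6,[0,0,-0.2],0]
    - [6,[0,0,0],0]
    - [6,[0,0,0],0]
  grip_force: 120

```text
clock: 3.95
position: [0.4875, 0.2333, 0.1134]
ee_rot: [-0.5, 0.501, 0.501, -0.499]
contact_force: [-3.0, -0.9, 12.0]
width: 0.0647
```

>>> arm_command:
  commands:
    - [6,[0,0,-0.2],0]
    - [6,[0,0,0],0]
    - [6,[0,0,0],0]

```text
clock: 4.25
position: [0.4875, 0.2333, 0.1119]
ee_rot: [-0.5, 0.501, 0.501, -0.499]
contact_force: [-3.8, -0.5, 14.9]
width: 0.0646
```

Liner at about 4.5 mm (14.9 N). Start turning counter-clockwise.

>>> arm_command:
  commands:
    - [6,[0,0,0],0.08]
    - [6,[0,0,0],0.08]
    - [6,[0,0,0],0.08]
    - [6,[0,0,0],0]

```text
clock: 4.65
position: [0.4883, 0.2341, 0.1122]
ee_rot: [-0.436, 0.437, 0.558, -0.554]
contact_force: [-2.8, 1.0, 13.5]
width: 0.0643
```

```bash
python3 - <<'E'
from h import *
im=snap('wrist','w4.png')
s=manip.get_state();print(s['contact_force'],s['moment'],s['position'])
E
```

```text
[-2.60267274  1.61467998 13.89513073] [0.09823193 0.49543526 0.11440405] [0.48836218 0.23410198 0.11224463]
```

View pics/w4.png

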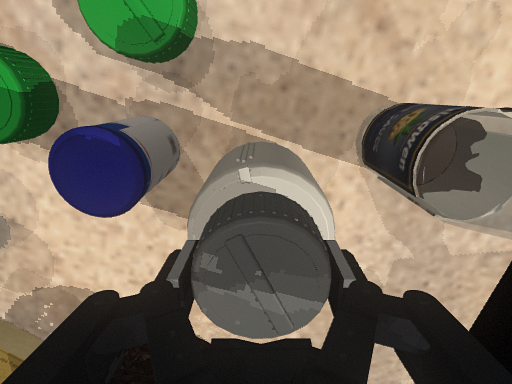

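The ribs shifted from (230,155) to (247,150) in the rotating view while the bar stayed fixed, so the tub is holding still. Continue turning.

>>> arm_command:
  commands:
    - [6,[0,0,-0.05],0.08]
    - [6,[0,0,0],0.08]
    - [6,[0,0,0],0.08]
    - [6,[0,0,0],0.08]
    - [6,[0,0,0],0.08]
    - [6,[0,0,0],0.08]
    - [6,[0,0,0],0]

```text
clock: 5.4
position: [0.4883, 0.2343, 0.1119]
ee_rot: [-0.29, 0.293, 0.646, -0.642]
contact_force: [-3.1, 1.8, 15.1]
width: 0.0644
```

```bash
python3 - <<'E'
from h import *
im=snap('wrist','w5.png')
s=manip.get_state();print(s['contact_force'],s['moment'],s['position'],s['qpos'])
E
```

```text
[-3.58402645  0.74939248 15.33103009] [0.15440378 0.56217757 0.14717457] [0.48835597 0.23424613 0.11186991] [ 3.17898499e-01  3.36071072e-01  1.78568729e+00  1.57063281e-03
  1.01328506e+00 -1.97313920e+00]
```

View pics/w5.png

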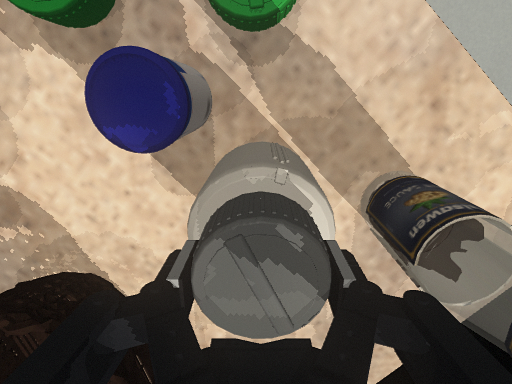

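The ribs now show at (280,165), so the cap has turned about 41° relative to the tub. Continue to about 70°, then lift.

>>> arm_command:
  commands:
    - [6,[0,0,0],0.08]
    - [6,[0,0,0],0.08]
    - [6,[0,0,0],0.08]
    - [6,[0,0,0],0.08]
    - [6,[0,0,0],0.08]
    - [6,[0,0,0],0.1]
    - [6,[0,0,0],0]

```text
clock: 6.15
position: [0.4884, 0.2343, 0.1119]
ee_rot: [-0.121, 0.125, 0.698, -0.695]
contact_force: [-3.2, 0.9, 15.4]
width: 0.0648
```

>>> arm_command:
  commands:
    - [6,[0,0,0.3],0]
    - [6,[0,0,0.3],0]
    - [6,[0,0,0.4],0]
    - [6,[0,0,0],0]

```text
clock: 6.55
position: [0.4871, 0.2331, 0.1189]
ee_rot: [-0.123, 0.124, 0.697, -0.696]
contact_force: [0.2, 0.2, -1.2]
width: 0.0646
```

```bash
python3 - <<'E'
from h import *
im=snap('wrist','w6.png')
s=manip.get_state();print(s['contact_force'],s['moment'],s['position'],s['qpos'])
E
```

```text
[0.31102327 0.70209945 0.28712873] [ 0.10608216 -0.1406029  -0.01100227] [0.48691444 0.23305375 0.11840145] [ 3.17453502e-01  3.29053530e-01  1.77722668e+00  6.47053559e-05
  1.03384284e+00 -2.47255367e+00]
```

View pics/w6.png

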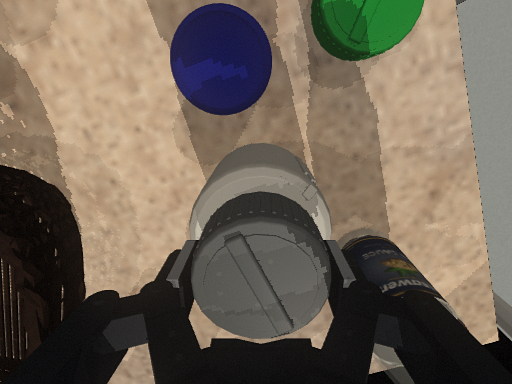

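The vertical force is about zero and the cap is 2 mm above its locked height, so it is free. I'll lift it and carry it to the clear counter spot near (0.395, −0.035).

>>> arm_command:
  commands:
    - [6,[0,0,1],0]
    - [6,[0,0,2],0]
    - [6,[0,0,3],0]
    - [6,[0,0,4],0]
    - [6,[0,0,0],0]

```text
clock: 7.1
position: [0.4895, 0.2339, 0.2235]
ee_rot: [-0.12, 0.127, 0.698, -0.694]
contact_force: [-0.0, -0.1, -0.4]
width: 0.0648
```

```bash
python3 - <<'E'
from h import *
im=snap('side','s7.png')
s=manip.get_state();print(s['contact_force'],s['moment'],s['position'],s['qpos'])
E
```

```text
[-0.21167894 -1.21640459 -1.90268127] [-0.00460215  0.02188148  0.01630404] [0.48803841 0.23336901 0.22090429] [ 3.17422072e-01  2.38946828e-01  1.62682228e+00 -4.56760913e-05
  1.26976406e+00 -2.47257107e+00]
```

View pics/s7.png

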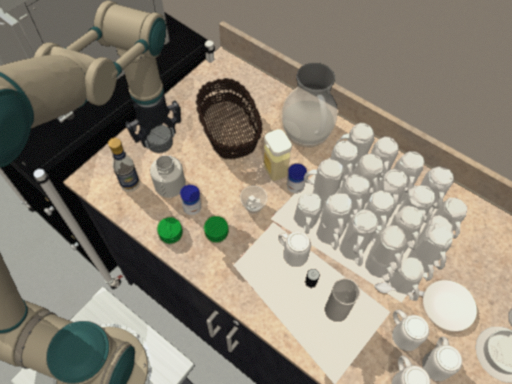

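The cap is in the gripper at (158,140) and the open tub is standing at (168,175). Carry the cap over.

>>> arm_command:
  commands:
    - [6,[-0.92,-2.68,0],-0.07]
    - [6,[-0.92,-2.68,0],-0.07]
    - [6,[-0.92,-2.68,0],-0.07]
    - [6,[-0.92,-2.68,0],-0.07]
    - [6,[-0.92,-2.68,0],-0.07]
    - [6,[-0.92,-2.68,0],-0.07]
    - [6,[-0.92,-2.68,0],-0.07]
    - [6,[-0.92,-2.68,0],-0.07]
    - [6,[-0.92,-2.68,0],-0.07]
    - [6,[-0.92,-2.68,0],-0.07]
    - [6,[0,0,0],0]

```text
clock: 8.25
position: [0.3924, -0.0372, 0.2167]
ee_rot: [0.357, -0.355, -0.61, 0.612]
contact_force: [-0.2, 0.3, 0.1]
width: 0.0645
```

```bash
python3 - <<'E'
from h import *
im=snap('wrist','w8.png')
s=manip.get_state();print(s['contact_force'],s['position'],s['qpos'])
w=cloud(im);z=w[...,2]
print(np.nanmedian(z[240:300,235:290]))
E
```

```text
[ 0.04547431  0.32476397 -1.30608657] [ 0.39313167 -0.03588466  0.21687012] [-2.67804160e-01  2.40576988e-02  1.89891829e+00  6.98778480e-05
  1.22136026e+00 -2.35503595e+00]
0.23282849957643348
```

View pics/w8.png

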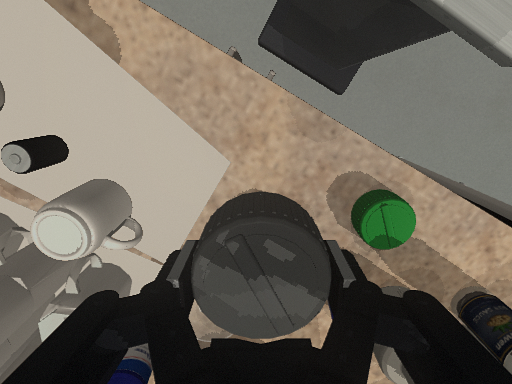

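```bash
python3 - <<'E'
from h import *
im=snap('wrist')
for u,v in [(230,160),(165,265),(195,215)]: print(ray(im,u,v,0.001).round(4))
K,R,t=im['intrinsics'],im['R'],im['t']
for X in [(.393,-.036,0),(.393,-.07,0)]:
    c=K@(R@np.array(X)+t);print(c[:2]/c[2])
for n,(u,v) in {'green':(384,212)}.items(): print(n,ray(im,u,v,.037))
E
```

```text
[ 0.4055 -0.0724  0.001 ]
[ 0.5808 -0.0823  0.001 ]
[ 0.4924 -0.0784  0.001 ]
[261.05984114 165.45616564]
[236.65866022 151.95861209]
green [0.36331944 0.11103883 0.037     ]
```

>>> arm_command:
  commands:
    - [6,[-0.3,0.7,-3],0]
    - [6,[0,0,-4],0]
    - [6,[0,0,-4],0]
    - [6,[0,0,-4],0]
    - [6,[0,0,-2.5],0]
    - [6,[0,0,-1],0]
    - [6,[0,0,-0.5],0]
    - [6,[0,0,0],0]

```text
clock: 9.15
position: [0.3912, -0.0273, 0.0272]
ee_rot: [0.355, -0.354, -0.612, 0.612]
contact_force: [1.6, -0.4, -0.0]
width: 0.0644
```

>>> arm_command:
  commands:
    - [6,[0,0,-0.3],0]
    - [6,[0,0,-0.2],0]
    - [6,[0,0,0],0]

```text
clock: 9.45
position: [0.3917, -0.0281, 0.0231]
ee_rot: [-0.355, 0.355, 0.612, -0.611]
contact_force: [0.5, 0.1, -1.3]
width: 0.0648
```

>>> arm_command:
  commands:
    - [6,[0,0,-0.1],0]
    - [6,[0,0,-0.1],0]
    - [6,[0,0,0],0]

```text
clock: 9.75
position: [0.3917, -0.0282, 0.0218]
ee_rot: [-0.355, 0.355, 0.612, -0.611]
contact_force: [-1.5, -0.7, 10.5]
width: 0.0642
```

The cap is standing on the counter. Release, rise and take the state.

>>> arm_command:
  commands:
    - [7.5,[0,0,0.05],0]
    - [8.5,[0,0,0],0]
    - [8.5,[0,0,0],0]
    - [8.5,[0,0,0],0]
    - [8.5,[0,0,2],0]
    - [8.5,[0,0,4],0]
    - [8.5,[0,0,4],0]
    - [8.5,[0,0,4],0]
    - [8.5,[0,0,4],0]
    - [8.5,[0,0,0],0]
  grip_force: 40

```text
clock: 10.75
position: [0.3949, -0.0289, 0.2062]
ee_rot: [-0.351, 0.359, 0.613, -0.61]
contact_force: [1.4, -0.3, -0.4]
width: 0.0848
```

```bash
cat >> h.py <<'E'
from scipy.spatial.transform import Rotation as Ro
def st():
    s=manip.get_state();q=s['ee_rot'];M=Ro.from_quat(q[[1,2,3,0]]).as_matrix()
    print('t',s['clock'],'p',s['position'].round(4),'yaw',np.degrees(np.arctan2(M[1,0],M[0,0])).round(1),'F',s['contact_force'].round(1),'M',s['moment'].round(2),'w',round(s['width'],4),'q6',s['qpos'][5].round(2),'tilt',M[:,1].round(3));return s
E
python3 - <<'E'
from h import *
st()
im=snap('wrist','w9.png');np.savez('pics/w9.npz',**im)
it=snap('top','t9.png');np.savez('pics/t9.npz',**it)
E
```

```text
t 10.75 p [ 0.3949 -0.0289  0.2062] yaw 119.8 F [ 1.4 -0.3 -0.4] M [-0.02  0.   -0.04] w 0.0848 q6 -2.34 tilt [ 0.011 -0.003 -1.   ]
```

View pics/w9.png

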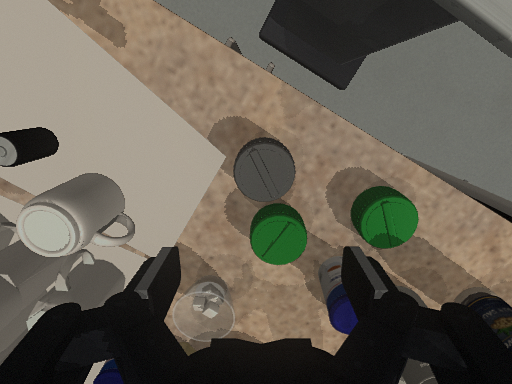

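View pics/t9.png

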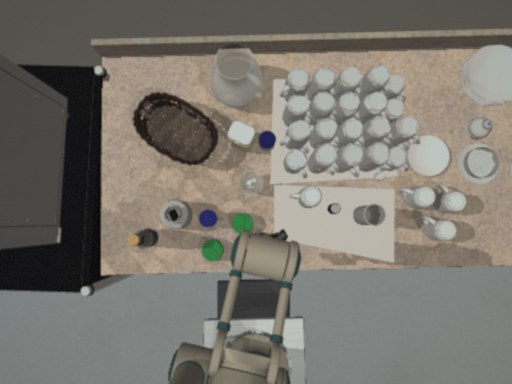

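The cap stands at (265,168) in the wrist view, clear of the sheet. In the top view the open tub is at (175,214) and the other things look unmoved. Now to the battery, with the jaws across the mug–beaker line.

>>> arm_command:
  commands:
    - [8.5,[0.58,-1.37,0.3],-0.143]
    - [8.5,[0.58,-1.37,0],-0.143]
    - [8.5,[0.58,-1.37,0],-0.143]
    - [8.5,[0.58,-1.37,0],-0.143]
    - [8.5,[0.58,-1.37,0],-0.143]
    - [8.5,[0.58,-1.37,0],-0.143]
    - [8.5,[0.58,-1.37,0],-0.143]
    - [8.5,[0.58,-1.37,0],-0.143]
    - [8.5,[0.58,-1.37,0],-0.143]
    - [8.5,[0.58,-1.37,0],-0.143]
    - [8.5,[0.58,-1.37,0],-0.143]
    - [8.5,[0.58,-1.37,0],-0.143]

```text
clock: 12.05
position: [0.46, -0.1924, 0.2018]
ee_rot: [0.696, -0.694, -0.128, 0.131]
contact_force: [0.4, -0.8, 0.0]
width: 0.0852
```

>>> arm_command:
  commands:
    - [8.5,[0.58,-1.37,0],-0.143]
    - [8.5,[0.58,-1.37,0],-0.143]
    - [8.5,[0.58,-1.37,0],-0.143]
    - [8.5,[0.58,-1.37,0],-0.143]
    - [8.5,[0.58,-1.37,0],-0.143]
    - [8.5,[0,0,0],0]
    - [8.5,[0,0,0],0]

```text
clock: 12.75
position: [0.489, -0.2602, 0.2024]
ee_rot: [0.698, -0.696, 0.12, -0.118]
contact_force: [0.7, -0.7, 0.4]
width: 0.0848
```

```bash
python3 - <<'E'
from h import *
st()
im=snap('wrist','w10.png');np.savez('pics/w10.npz',**im)
it=snap('top');np.savez('pics/t10.npz',**it)
st()
# cap pose from w9 and mouth from t10 later
E
```

```text
t 12.75 p [ 0.489  -0.2602  0.2024] yaw -19.4 F [ 0.7 -0.7  0.4] M [0.04 0.01 0.01] w 0.0848 q6 -0.28 tilt [-0.003  0.003 -1.   ]
t 12.85 p [ 0.4892 -0.2599  0.2033] yaw -19.4 F [-0.5 -0.9 -0.6] M [-0.    0.02 -0.02] w 0.0848 q6 -0.28 tilt [-0.002  0.002 -1.   ]
```

View pics/w10.png

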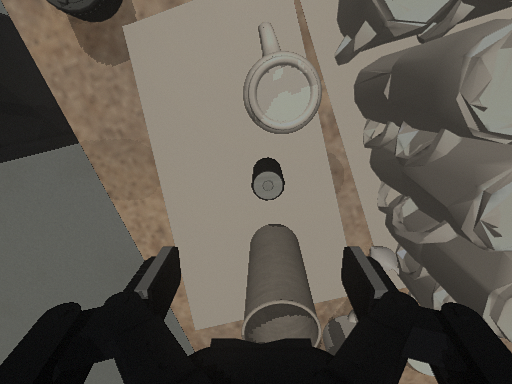

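The battery is at (267,182), between the mug above (283,90) and the beaker below (280,300). The battery top can be measured.

```bash
python3 - <<'E'
from h import *
im=dict(np.load('pics/w10.npz'));w=cloud(im)
def circ(w,c,r,lo,hi):
    q=w[c[1]-r:c[1]+r,c[0]-r:c[0]+r].reshape(-1,3);q=q[(q[:,2]>lo)&(q[:,2]<hi)];return cv2.minEnclosingCircle((q[:,:2]*1000).astype(np.float32)),len(q),np.median(q[:,2]).round(4)
print('batt',circ(w,(267,184),20,.052,.07)); print('mug',circ(w,(283,92),42,.08,.1)); print('beaker',circ(w,(280,330),50,.14,.16))
im=dict(np.load('pics/t10.npz'));w=cloud(im)
print('tub shoulder',circ(w,(175,214),20,.08,.093),'rim',circ(w,(175,214),20,.108,.13))
print('batt top',circ(w,(335,209),10,.045,.07))
im=dict(np.load('pics/w9.npz'));w=cloud(im)
print('cap',circ(w,(265,168),36,.032,.045),circ(w,(265,168),25,.02,.045))
pts=[(248,150),(277,150),(277,190),(250,190)];
H,_=cv2.findHomography(np.array(pts,float),np.array([ray(im,u,v,.038)[:2] for u,v in pts]))
A=np.array([[4000,0,200-4000*.392],[0,4000,200+4000*.028],[0,0,1]])
cv2.imwrite('pics/rect9.png',cv2.resize(cv2.warpPerspective(cv2.cvtColor(im['pixels'],cv2.COLOR_RGB2BGR),A@H,(400,400)),(600,600)))
E
```

```text
batt (((495.57470703125, -263.9033508300781), 16.77490234375), 865, np.float64(0.0588))
mug (((534.4533081054688, -187.4207763671875), 31.815202713012695), 4889, np.float64(0.0874))
beaker (((472.82489013671875, -358.1536560058594), 32.32978439331055), 824, np.float64(0.1466))
tub shoulder (((488.0060729980469, 234.57080078125), 46.527732849121094), 431, np.float64(0.0882)) rim (((487.0999450683594, 235.2158966064453), 27.576717376708984), 54, np.float64(0.1177))
batt top (((493.7488708496094, -261.4682922363281), 16.808565139770508), 96, np.float64(0.0589))
cap (((393.4129333496094, -28.609050750732422), 33.32668685913086), 2894, np.float64(0.0373)) (((392.23980712890625, -28.84388542175293), 33.584197998046875), 2383, np.float64(0.0374))
```

View pics/rect9.png

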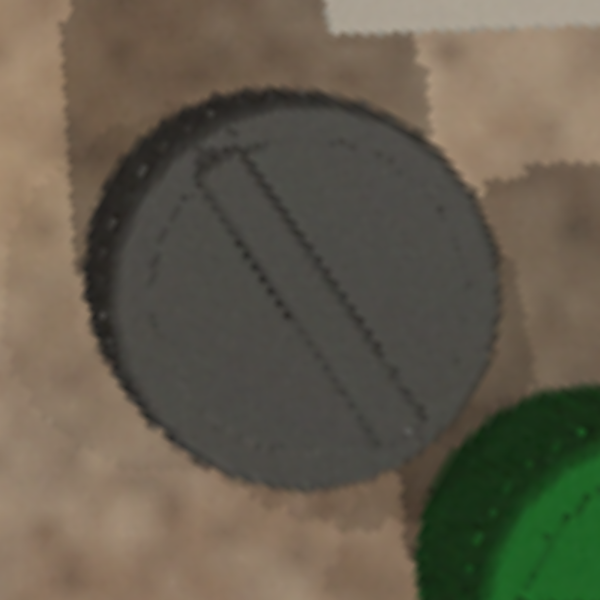

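>>> arm_command:
  commands:
    - [8.5,[0.58,-0.33,-1.5],0]
    - [8.5,[0,0,-3],0]
    - [8.5,[0,0,-3],0]
    - [8.5,[0,0,0],0]
    - [8.5,[0,0,0],0]

```text
clock: 13.35
position: [0.4957, -0.2639, 0.1288]
ee_rot: [0.697, -0.697, 0.12, -0.119]
contact_force: [0.4, -1.0, -0.0]
width: 0.0847
```

```bash
python3 - <<'E'
from h import *
st()
im=snap('wrist','w11.png')
E
```

```text
t 13.35 p [ 0.4957 -0.2639  0.1288] yaw -19.5 F [ 0.4 -1.  -0. ] M [ 0.   -0.03 -0.  ] w 0.0847 q6 -0.27 tilt [-0.001  0.001 -1.   ]
```

View pics/w11.png

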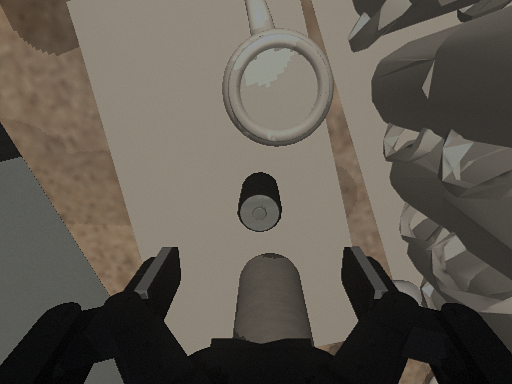

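The battery top at (260,213) is centred between the fingers. Descend and grip.

>>> arm_command:
  commands:
    - [8.5,[0,0,-3],0]
    - [8.5,[0,0,-3],0]
    - [8.5,[0,0,-2.3],0]
    - [8.5,[0,0,0],0]
    - [3,[0,0,0],0]
    - [3,[0,0,0],0]
    - [3,[0,0,0],0]
    - [3,[0,0,0],0]
    - [3,[0,0,0],0]
    - [3,[0,0,0],0]
    - [3,[0,0,0],0]
    - [3,[0,0,0],0]
  grip_force: 50

```text
clock: 14.6
position: [0.4964, -0.2648, 0.0479]
ee_rot: [-0.696, 0.697, -0.119, 0.121]
contact_force: [-1.5, 0.5, 6.5]
width: 0.0328
```

```bash
python3 - <<'E'
from h import *
st()
im=snap('wrist','w12.png')
E
```

```text
t 14.6 p [ 0.4964 -0.2648  0.0479] yaw -19.5 F [-1.5  0.5  6.5] M [0.06 0.18 0.02] w 0.0328 q6 -0.27 tilt [ 0.002 -0.002 -1.   ]
```

View pics/w12.png

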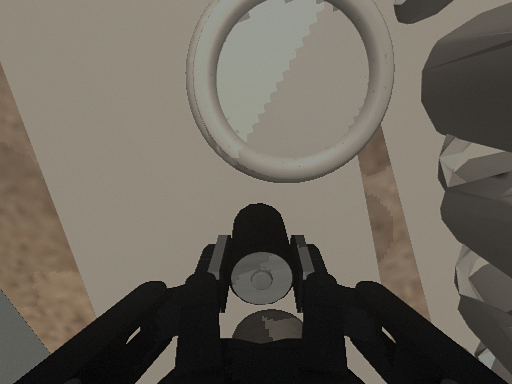

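The battery is held at (261,278). Lift it and carry it to above the tub.

>>> arm_command:
  commands:
    - [3,[0,0,1],0]
    - [3,[0,0,3],0]
    - [3,[0,0,4],0]
    - [3,[0,0,4],0]
    - [3,[0,0,4],0]
    - [3,[0,0,3],0]
    - [3,[0,4.2,1],0]
    - [3,[0,4.2,0],0]
    - [3,[0,4.2,0],0]
    - [3,[0,4.2,0],0]
    - [3,[0,4.2,0],0]
    - [3,[0,4.2,0],0]

```text
clock: 15.85
position: [0.4953, -0.0106, 0.247]
ee_rot: [0.697, -0.697, 0.12, -0.12]
contact_force: [1.3, -0.4, -0.3]
width: 0.0328
```

>>> arm_command:
  commands:
    - [3,[-0.2,4.1,0],0]
    - [3,[-0.2,4.1,0],0]
    - [3,[-0.2,4.1,0],0]
    - [3,[-0.2,4.1,0],0]
    - [3,[-0.1,4.1,0],0]
    - [3,[0,4,0],0]
    - [3,[0,0,0],0]
    - [3,[0,0,0],0]

```text
clock: 16.65
position: [0.4863, 0.2332, 0.2465]
ee_rot: [-0.697, 0.697, -0.119, 0.119]
contact_force: [0.3, -0.9, -1.2]
width: 0.0322
```

```bash
python3 - <<'E'
from h import *
st()
im=snap('wrist','w13.png');np.savez('pics/w13.npz',**im)
im=snap('side','s13.png');np.savez('pics/s13.npz',**im)
E
```

```text
t 16.65 p [0.4863 0.2332 0.2465] yaw -19.4 F [ 0.3 -0.9 -1.2] M [-0.05 -0.02 -0.04] w 0.0322 q6 0.66 tilt [-0.    -0.001 -1.   ]
```

View pics/w13.png

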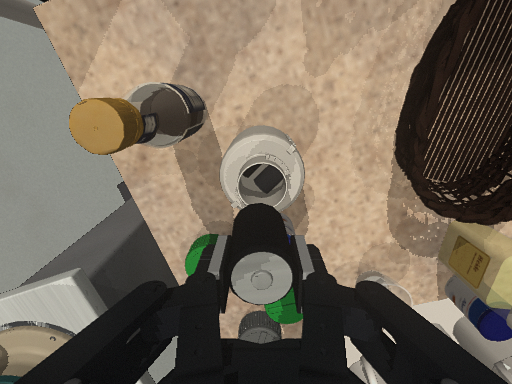

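View pics/s13.png

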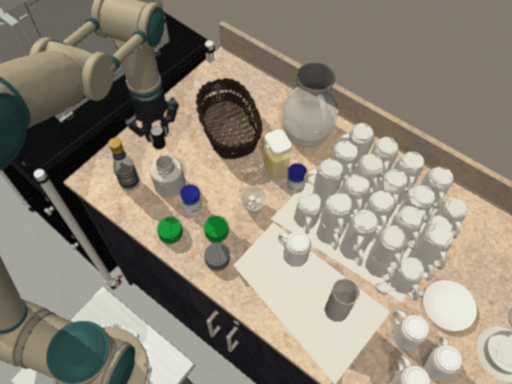

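The wrist view shows the open mouth at (265,182), the held battery at (262,275) and the ribs at (293,148). In the side view the mug and beaker stand where they were. Next I'll measure the mouth and the battery axis.

```bash
python3 - <<'E'
from h import *
im=dict(np.load('pics/w13.npz'));w=cloud(im)
def sel(c,r,lo,hi):
    q=w[c[1]-r:c[1]+r,c[0]-r:c[0]+r].reshape(-1,3);return q[(q[:,2]>lo)&(q[:,2]<hi)]
def fitc(q):
    A=np.c_[2*q[:,:2],np.ones(len(q))];x=np.linalg.lstsq(A,(q[:,:2]**2).sum(1),rcond=None)[0];return x[:2],np.sqrt(x[2]+x[0]**2+x[1]**2)
q=sel((262,190),45,.113,.125);print('rim',len(q),fitc(q),np.median(q[:,2]))
q=sel((262,180),45,.083,.093);print('shoulder',len(q),cv2.minEnclosingCircle((q[:,:2]*1000).astype(np.float32)))
q=sel((262,278),40,.25,.27);print('battop',len(q),cv2.minEnclosingCircle((q[:,:2]*1000).astype(np.float32)),np.median(q[:,2]))
E
```

```text
rim 334 (array([0.48911521, 0.2342829 ]), np.float64(0.022757447530546548)) 0.11696811184431655
shoulder 3005 ((488.8424072265625, 234.21783447265625), 45.32093811035156)
battop 4342 ((488.5613098144531, 234.0448760986328), 21.44976234436035) 0.2577426538589741
```

```bash
python3 - <<'E'
from h import *
im=dict(np.load('pics/w13.npz'));w=cloud(im)
g=cv2.cvtColor(im['pixels'],cv2.COLOR_RGB2GRAY)[235:320,215:310]
z=w[235:320,215:310]
m=((np.abs(z[...,2]-.2577)<.004)&(g>80)).astype(np.uint8)
n,l,s,c=cv2.connectedComponentsWithStats(m);k=1+np.argmax(s[1:,4]);q=z[l==k]
print(s[k],c[k]+[215,235],cv2.minEnclosingCircle((q[:,:2]*1000).astype(np.float32)),q.mean(0))
print(ray(im,262,277,.2577))
E
```

```text
[  16   17   61   53 2509] [261.30689518 277.71064169] ((487.27996826171875, 233.41993713378906), 15.3954439163208) [0.4882021  0.23366684 0.2579994 ]
[0.48860006 0.23384857 0.2577    ]
```

>>> arm_command:
  commands:
    - [3,[0.1,0.05,-2],0]
    - [3,[0,0,-3],0]
    - [3,[0,0,-1.8],0]
    - [3,[0,0,0],0]
    - [3,[0,0,-0.8],0]
    - [3,[0,0,-0.8],0]
    - [3,[0,0,-0.8],0]
    - [3,[0,0,-0.7],0]
    - [3,[0,0,0],0]

```text
clock: 17.65
position: [0.4872, 0.233, 0.1463]
ee_rot: [-0.696, 0.697, -0.121, 0.119]
contact_force: [-0.9, 0.2, -1.0]
width: 0.0328
```

```bash
python3 - <<'E'
from h import *
st()
im=snap('wrist','w14.png')
E
```

```text
t 17.65 p [0.4872 0.233  0.1463] yaw -19.5 F [-0.9  0.2 -1. ] M [0.02 0.03 0.05] w 0.0328 q6 0.66 tilt [-0.002 -0.001 -1.   ]
```

View pics/w14.png

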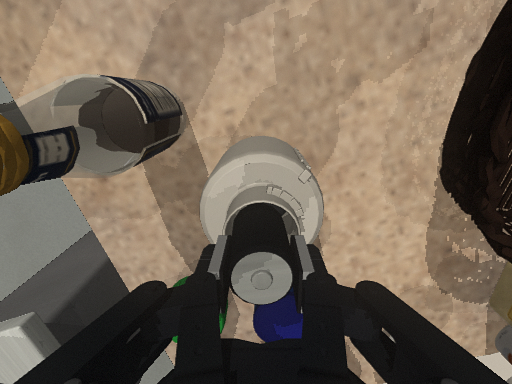

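The battery is inside the neck without contact force. Lower a little and release.

>>> arm_command:
  commands:
    - [3,[0,0,-0.5],0]
    - [3,[0,0,0],0]
    - [5,[0,0,0],0]
    - [6,[0,0,0],0]
    - [6,[0,0,0],0]
    - [6,[0,0,0],0]
    - [6,[0,0,0],0]
    - [6,[0,0,0],0]
    - [6,[0,0,4],0]
    - [6,[0,0,5],0]
    - [6,[0,0,1],0]
    - [6,[0,0,0],0]

```text
clock: 18.9
position: [0.4892, 0.2336, 0.2448]
ee_rot: [0.698, -0.696, 0.118, -0.122]
contact_force: [-0.6, -0.4, -0.2]
width: 0.0599
```

```bash
python3 - <<'E'
from h import *
st()
im=snap('wrist','w15.png');np.savez('pics/w15.npz',**im)
im=snap('side','s15.png')
E
```

```text
t 18.9 p [0.4892 0.2336 0.2448] yaw -19.5 F [-0.6 -0.4 -0.2] M [ 0.01 -0.04 -0.01] w 0.0599 q6 0.66 tilt [ 0.005  0.002 -1.   ]
```

View pics/w15.png

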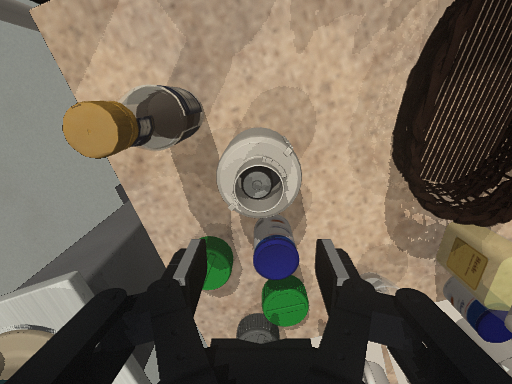

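```bash
python3 - <<'E'
from h import *
im=dict(np.load('pics/w15.npz'));w=cloud(im)
print('battery top',np.nanmedian(w[178:190,250:268].reshape(-1,3),axis=0))
def sel(c,r,lo,hi):
    q=w[c[1]-r:c[1]+r,c[0]-r:c[0]+r].reshape(-1,3);return q[(q[:,2]>lo)&(q[:,2]<hi)]
def fitc(q):
    A=np.c_[2*q[:,:2],np.ones(len(q))];x=np.linalg.lstsq(A,(q[:,:2]**2).sum(1),rcond=None)[0];return x[:2],np.sqrt(x[2]+x[0]**2+x[1]**2)
q=sel((260,187),40,.113,.125);print('rim',fitc(q))
q=sel((260,180),45,.083,.093);print('shoulder',cv2.minEnclosingCircle((q[:,:2]*1000).astype(np.float32)))
pts=[(220,135),(300,135),(300,215),(220,215)]
H,_=cv2.findHomography(np.array(pts,float),np.array([ray(im,u,v,.088)[:2] for u,v in pts]))
A=np.array([[5000,0,300-5000*.488],[0,5000,300-5000*.234],[0,0,1]])
cv2.imwrite('pics/rect15.png',cv2.warpPerspective(cv2.cvtColor(im['pixels'],cv2.COLOR_RGB2BGR),A@H,(600,600)))
E
```

```text
battery top [0.4879083  0.23081014 0.08896292]
rim (array([0.48908727, 0.23422279]), np.float64(0.022794748114135902))
shoulder ((488.8062438964844, 233.74224853515625), 45.16313552856445)
```

View pics/rect15.png

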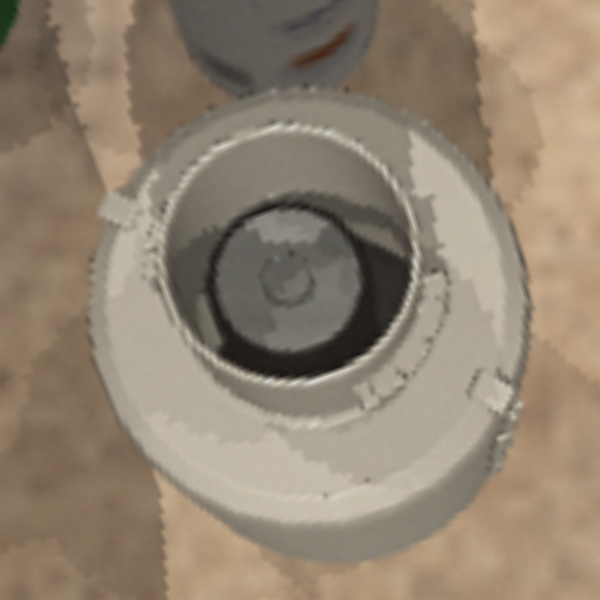

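The battery stands inside with its top at z = 0.089, so its middle is at about 0.059. The tub's marks at (120,208) and (492,390) give a rib direction of 26.1°. Back to the cap.

>>> arm_command:
  commands:
    - [8.5,[-0.57,-1.54,0],0.143]
    - [8.5,[-0.57,-1.54,0],0.143]
    - [8.5,[-0.57,-1.54,0],0.143]
    - [8.5,[-0.57,-1.54,0],0.143]
    - [8.5,[-0.57,-1.54,0],0.143]
    - [8.5,[-0.57,-1.54,0],0.143]
    - [8.5,[-0.57,-1.54,0],0.143]
    - [8.5,[-0.57,-1.54,0],0.143]
    - [8.5,[-0.57,-1.54,0],0.143]
    - [8.5,[-0.57,-1.54,0],0.143]
    - [8.5,[-0.57,-1.54,0],0.143]
    - [8.5,[-0.57,-1.54,0],0.143]

```text
clock: 20.2
position: [0.4178, 0.0478, 0.2401]
ee_rot: [0.546, -0.544, -0.449, 0.452]
contact_force: [0.5, -1.4, 0.3]
width: 0.0852
```

>>> arm_command:
  commands:
    - [8.5,[-0.57,-1.54,-1],0.143]
    - [8.5,[-0.57,-1.54,-2],0.143]
    - [8.5,[-0.57,-1.54,-2],0.143]
    - [8.5,[-0.57,-1.54,-2],0.143]
    - [8.5,[-0.57,-1.54,-2],0.143]
    - [8.5,[0,0,0],0]
    - [8.5,[0,0,0],0]

```text
clock: 20.9
position: [0.39, -0.0283, 0.1513]
ee_rot: [0.357, -0.355, -0.611, 0.611]
contact_force: [0.0, -0.2, 0.3]
width: 0.085
```

```bash
python3 - <<'E'
from h import *
st()
im=snap('wrist','w16.png');np.savez('pics/w16.npz',**im)
E
```

```text
t 20.9 p [ 0.39   -0.0283  0.1513] yaw 119.5 F [ 0.  -0.2  0.3] M [ 0.03 -0.02  0.02] w 0.085 q6 -2.34 tilt [-0.003  0.001 -1.   ]
```

View pics/w16.png

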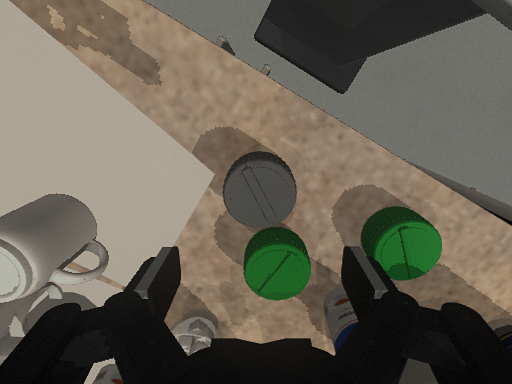

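>>> arm_command:
  commands:
    - [8.5,[0.17,0,-3],0.005]
    - [8.5,[0,0,-3],0]
    - [8.5,[0,0,-3],0]
    - [8.5,[0,0,-2],0]
    - [8.5,[0,0,-1.5],0]
    - [8.5,[0,0,0],0]
    - [8.5,[0,0,0],0]

```text
clock: 21.65
position: [0.3935, -0.0283, 0.0279]
ee_rot: [-0.353, 0.354, 0.613, -0.612]
contact_force: [-0.5, 0.2, -0.1]
width: 0.0852
```

```bash
python3 - <<'E'
from h import *
st()
E
```

```text
t 21.65 p [ 0.3935 -0.0283  0.0279] yaw 120.0 F [-0.5  0.2 -0.1] M [-0.04 -0.02 -0.01] w 0.0852 q6 -2.34 tilt [ 0.001 -0.    -1.   ]
```

>>> arm_command:
  commands:
    - [8.5,[-0.18,0,-0.45],0]
    - [8.5,[0,0,0],0]
    - [6,[0,0,0],0]
    - [6,[0,0,0],0]
    - [6,[0,0,0],0]
    - [6,[0,0,0],0]
    - [6,[0,0,0],0]
    - [6,[0,0,0],0]
  grip_force: 110

```text
clock: 22.45
position: [0.3912, -0.0287, 0.0243]
ee_rot: [-0.353, 0.354, 0.613, -0.612]
contact_force: [-3.0, 0.5, 16.9]
width: 0.0647
```

```bash
python3 - <<'E'
from h import *
st()
E
```

```text
t 22.45 p [ 0.3912 -0.0287  0.0243] yaw 120.0 F [-3.   0.5 16.9] M [0.3  0.55 0.18] w 0.0647 q6 -2.35 tilt [ 0.001 -0.    -1.   ]
```

>>> arm_command:
  commands:
    - [6,[0,0,1.5],0]
    - [6,[0,0,3],0]
    - [6,[0,0,4],0]
    - [6,[0,0,4],0]
    - [6,[0,0,4],0]
    - [6,[0,0,3],0]
    - [6,[0,0,0],0]

```text
clock: 23.15
position: [0.3935, -0.0293, 0.2221]
ee_rot: [-0.35, 0.357, 0.613, -0.611]
contact_force: [1.4, 0.1, -1.0]
width: 0.0645
```

>>> arm_command:
  commands:
    - [6,[0.96,2.62,0],0.0715]
    - [6,[0.96,2.62,0],0.0715]
    - [6,[0.96,2.62,0],0.0715]
    - [6,[0.96,2.62,0],0.0715]
    - [6,[0.96,2.62,0],0.0715]
    - [6,[0.96,2.62,0],0.0715]
    - [6,[0.96,2.62,0],0.0715]
    - [6,[0.96,2.62,0],0.0715]
    - [6,[0.96,2.62,0],0.0715]
    - [6,[0.96,2.62,0],0.0715]
    - [6,[0,0,0],0]
    - [6,[0,0,0],0]

```text
clock: 24.35
position: [0.486, 0.2332, 0.2164]
ee_rot: [0.117, -0.116, -0.697, 0.698]
contact_force: [-0.2, -0.1, -0.1]
width: 0.0646
```

```bash
python3 - <<'E'
from h import *
st()
im=snap('wrist','w17.png');np.savez('pics/w17.npz',**im)
E
```

```text
t 24.35 p [0.486  0.2332 0.2164] yaw 161.0 F [-0.2 -0.1 -0.1] M [-0.06  0.    0.03] w 0.0646 q6 -2.49 tilt [-0.003 -0.001 -1.   ]
```

View pics/w17.png

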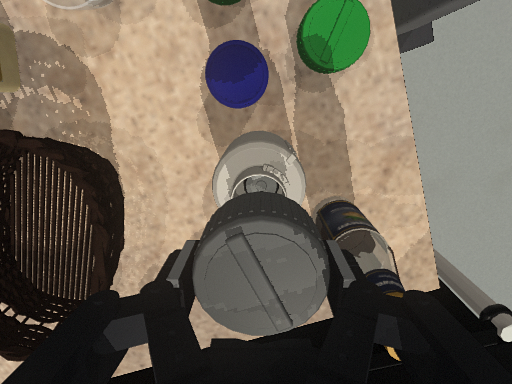

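The tub at (259,180) and the held cap at (262,265) are both visible. I'll check their relative alignment within this view.

```bash
python3 - <<'E'
from h import *
im=dict(np.load('pics/w17.npz'));w=cloud(im)
def circ(c,r,lo,hi):
    q=w[c[1]-r:c[1]+r,c[0]-r:c[0]+r].reshape(-1,3);q=q[(q[:,2]>lo)&(q[:,2]<hi)]
    h=cv2.convexHull((q[:,:2]*1000).astype(np.float32))[:,0].astype(float)
    return len(q),cv2.minEnclosingCircle(h.astype(np.float32)),np.median(q[:,2])
print('cap top',circ((262,265),70,.225,.24))
print('shoulder',circ((259,180),47,.083,.093))
# shoulder outer edge circle fit on visible half
z=w[...,2];m=((np.abs(z-.088)<.004)&(np.hypot(w[...,0]-.488,w[...,1]-.234)<.05)).astype(np.uint8)
cs,_=cv2.findContours(m,0,1);c=max(cs,key=cv2.contourArea)[:,0]
P=np.array([ray(im,u,v,.088)[:2] for u,v in c]);d=np.hypot(*(P-[.488,.234]).T);P=P[d>.038]
A=np.c_[2*P,np.ones(len(P))];x=np.linalg.lstsq(A,(P**2).sum(1),rcond=None)[0];print(x[:2],np.sqrt(x[2]+x[0]**2+x[1]**2),len(P))
E
```

```text
cap top (13339, ((487.31781005859375, 233.16812133789062), 34.44769287109375), np.float64(0.22922974838837487))
shoulder (3439, ((488.88970947265625, 232.7245635986328), 44.56114959716797), np.float64(0.08772831801261331))
[0.48865478 0.23214187] 0.04244115173506533 199
```

>>> arm_command:
  commands:
    - [6,[0.12,0,-2.5],0]
    - [6,[0,0,-2.5],0]
    - [6,[0,0,-1.5],0]
    - [6,[0,0,-0.6],0]
    - [6,[0,0,-0.4],0]
    - [6,[0,0,0],0]
    - [6,[0,0,0],0]

```text
clock: 25.1
position: [0.4886, 0.2333, 0.1437]
ee_rot: [-0.116, 0.117, 0.698, -0.697]
contact_force: [-0.0, 0.6, -0.9]
width: 0.0644
```

```bash
python3 - <<'E'
from h import *
st()
im=snap('wrist','w18.png')
E
```

```text
t 25.1 p [0.4886 0.2333 0.1437] yaw 161.0 F [-0.   0.6 -0.9] M [-0.03  0.05  0.06] w 0.0644 q6 -2.49 tilt [ 0.001  0.001 -1.   ]
```

View pics/w18.png

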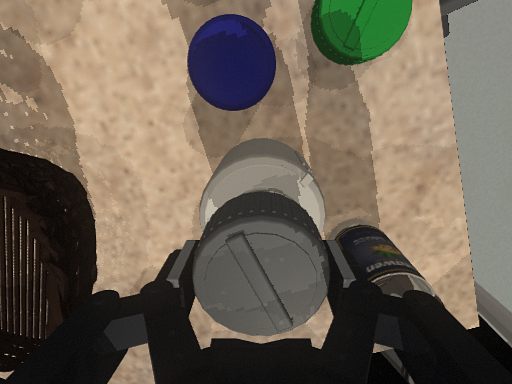

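Aligned, with no force yet. Lower gently to the rim.

>>> arm_command:
  commands:
    - [6,[0,0,-0.6],0]
    - [6,[0,0,-0.6],0]
    - [6,[0,0,0],0]

```text
clock: 25.45
position: [0.4873, 0.2332, 0.1298]
ee_rot: [0.117, -0.116, -0.697, 0.698]
contact_force: [-1.1, -0.5, -1.1]
width: 0.0645
```

>>> arm_command:
  commands:
    - [6,[0,0,-0.5],0]
    - [6,[0,0,-0.3],0]
    - [6,[0,0,0],0]

```text
clock: 25.75
position: [0.4877, 0.2333, 0.1222]
ee_rot: [0.117, -0.116, -0.697, 0.698]
contact_force: [-0.4, 0.8, -0.4]
width: 0.0643
```

>>> arm_command:
  commands:
    - [6,[0,0,-0.2],0]
    - [6,[0,0,-0.2],0]
    - [6,[0,0,-0.1],0]
    - [6,[0,0,0],0]

```text
clock: 26.15
position: [0.4882, 0.2334, 0.1188]
ee_rot: [-0.116, 0.117, 0.698, -0.697]
contact_force: [-1.3, -0.3, 6.5]
width: 0.0645
```

On the rim. Push down to about 15 N.

>>> arm_command:
  commands:
    - [6,[0,0,-0.2],0]
    - [6,[0,0,-0.2],0]
    - [6,[0,0,-0.15],0]
    - [6,[0,0,0],0]
  grip_force: 120

```text
clock: 26.55
position: [0.4882, 0.2334, 0.1146]
ee_rot: [-0.116, 0.117, 0.698, -0.697]
contact_force: [-4.0, -2.0, 14.9]
width: 0.0638
```

>>> arm_command:
  commands:
    - [6,[0,0,-0.03],-0.08]
    - [6,[0,0,0],-0.08]
    - [6,[0,0,0],-0.08]
    - [6,[0,0,0],-0.08]
    - [6,[0,0,0],-0.08]
    - [6,[0,0,0],0]

```text
clock: 27.15
position: [0.4881, 0.2331, 0.1145]
ee_rot: [-0.253, 0.254, 0.66, -0.66]
contact_force: [-3.9, -2.1, 14.4]
width: 0.0644
```

```bash
python3 - <<'E'
from h import *
st()
im=snap('wrist','w19.png')
E
```

```text
t 27.15 p [0.4881 0.2331 0.1145] yaw 138.0 F [-3.9 -2.1 14.4] M [-0.37  0.72 -0.11] w 0.0644 q6 -2.09 tilt [ 0.001 -0.    -1.   ]
```

View pics/w19.png

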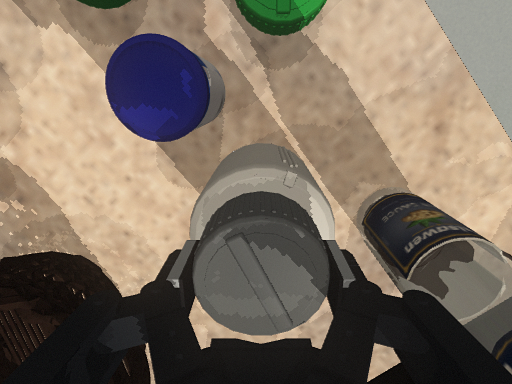

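The ribs at (288,165) are moving relative to the bar as they should, so the tub is staying put. Continue clockwise.

>>> arm_command:
  commands:
    - [6,[0,0,-0.03],-0.08]
    - [6,[0,0,0],-0.08]
    - [6,[0,0,0],-0.08]
    - [6,[0,0,0],-0.08]
    - [6,[0,0,0],-0.08]
    - [6,[0,0,0],-0.08]
    - [6,[0,0,0],-0.08]
    - [6,[0,0,0],0]

```text
clock: 28.0
position: [0.4877, 0.2335, 0.1143]
ee_rot: [-0.426, 0.426, 0.565, -0.564]
contact_force: [-6.3, -1.1, 15.6]
width: 0.0641
```

```bash
python3 - <<'E'
from h import *
st()
E
```

```text
t 28.0 p [0.4877 0.2335 0.1143] yaw 105.9 F [-6.3 -1.1 15.6] M [-0.23  0.87 -0.09] w 0.0641 q6 -1.53 tilt [ 0.001  0.001 -1.   ]
```

>>> arm_command:
  commands:
    - [6,[0,0,0],-0.06]
    - [6,[0,0,0],-0.06]
    - [6,[0,0,0],-0.06]
    - [6,[0,0,0],-0.06]
    - [6,[0,0,0],0]

```text
clock: 28.5
position: [0.4882, 0.2336, 0.1144]
ee_rot: [-0.49, 0.491, 0.51, -0.509]
contact_force: [-3.7, -1.7, 15.3]
width: 0.0646
```

```bash
python3 - <<'E'
from h import *
st()
im=snap('wrist','w20.png')
E
```

```text
t 28.5 p [0.4882 0.2336 0.1144] yaw 92.2 F [-3.7 -1.7 15.3] M [-0.23  0.66 -0.13] w 0.0646 q6 -1.29 tilt [ 0.002  0.001 -1.   ]
```

View pics/w20.png

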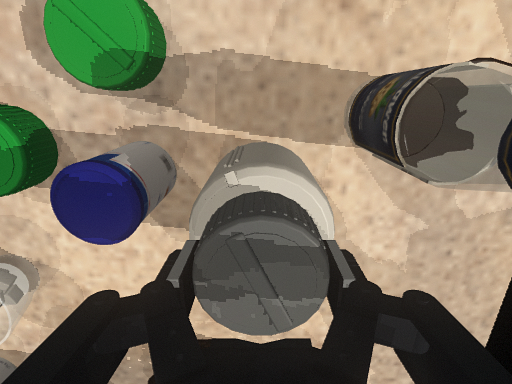

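This matches the locked picture at the start: ribs at (232,165), bar from (240,240) to (290,325). Nudge on to feel the stop.

>>> arm_command:
  commands:
    - [6,[0,0,0],-0.03]
    - [6,[0,0,0],-0.03]
    - [6,[0,0,0],0]

```text
clock: 28.85
position: [0.4882, 0.2336, 0.1144]
ee_rot: [-0.505, 0.505, 0.495, -0.494]
contact_force: [-4.8, -1.5, 15.2]
width: 0.0642
```

```bash
python3 - <<'E'
from h import *
st()
E
```

```text
t 28.85 p [0.4882 0.2336 0.1144] yaw 88.8 F [-4.8 -1.5 15.2] M [-0.19  0.72  0.07] w 0.0642 q6 -1.23 tilt [ 0.002  0.001 -1.   ]
```

>>> arm_command:
  commands:
    - [6,[0,0,0.2],0]
    - [6,[0,0,0.2],0]
    - [6,[0,0,0.15],0]
    - [6,[0,0,0.1],0]
    - [6,[0,0,0],0]
    - [6,[0,0,0],0]

```text
clock: 29.45
position: [0.4881, 0.2335, 0.1191]
ee_rot: [-0.505, 0.505, 0.495, -0.494]
contact_force: [-2.7, -0.4, 8.3]
width: 0.0647
```

>>> arm_command:
  commands:
    - [6,[0,0,0.1],0]
    - [6,[0,0,0.05],0]
    - [6,[0,0,0],0]

```text
clock: 29.75
position: [0.488, 0.2335, 0.1195]
ee_rot: [0.505, -0.505, -0.495, 0.495]
contact_force: [-1.2, 0.0, 1.4]
width: 0.0644
```

>>> arm_command:
  commands:
    - [6,[0,0,0.1],0]
    - [6,[0,0,0.05],0]
    - [6,[0,0,0],0]

```text
clock: 30.05
position: [0.4873, 0.233, 0.1201]
ee_rot: [0.505, -0.505, -0.494, 0.496]
contact_force: [0.1, 0.6, -7.6]
width: 0.0645
```

A pull of −7.6 N after 0.6 mm of rise means the cap carries the tub, so it is locked. Set it back down, release and retreat.

>>> arm_command:
  commands:
    - [6,[0,0,-0.15],0]
    - [6,[0,0,0],0]
    - [7.5,[0,0,0],0]
    - [8.5,[0,0,0],0]
    - [8.5,[0,0,0],0]
    - [8.5,[0,0,0],0]
    - [8.5,[0,0,1],0]
    - [8.5,[0,0,3],0]
    - [8.5,[0,0,4],0]
    - [8.5,[0,0,4],0]
    - [8.5,[0,0,3],0]
    - [8.5,[0,0,0],0]
  grip_force: 40

```text
clock: 31.25
position: [0.4906, 0.2343, 0.2757]
ee_rot: [-0.503, 0.507, 0.498, -0.491]
contact_force: [0.7, -0.5, -0.9]
width: 0.0847
```

```bash
python3 - <<'E'
from h import *
st()
im=snap('wrist','w21.png');w=cloud(im);z=w[...,2]
m=(np.abs(z-.133)<.006)&(np.hypot(w[...,0]-.488,w[...,1]-.234)<.045)
print('cap top z',np.median(z[m]),cv2.minEnclosingCircle((w[m][:,:2]*1000).astype(np.float32)))
sh=(np.abs(z-.088)<.004)&(np.hypot(w[...,0]-.487,w[...,1]-.2345)<.06)
print('shoulder',cv2.minEnclosingCircle((w[sh][:,:2]*1000).astype(np.float32)))
pts=[(200,150),(300,150),(300,230),(200,230)]
H,_=cv2.findHomography(np.array(pts,float),np.array([ray(im,u,v,.135)[:2] for u,v in pts]))
A=np.array([[4000,0,200-4000*.488],[0,4000,200-4000*.2335],[0,0,1]])
cv2.imwrite('pics/rect21.png',np.hstack([cv2.warpPerspective(cv2.cvtColor(im['pixels'],cv2.COLOR_RGB2BGR),A@H,(400,400))]))
snap('side','s21.png')
E
```

```text
t 31.25 p [0.4906 0.2343 0.2757] yaw 88.8 F [ 0.7 -0.5 -0.9] M [-0.03 -0.04  0.04] w 0.0847 q6 -1.23 tilt [ 0.011  0.004 -1.   ]
cap top z 0.1322180427989062 ((489.1161193847656, 232.7387237548828), 33.27580642700195)
shoulder ((487.1009826660156, 233.14512634277344), 44.3938102722168)
```

View pics/rect21.png

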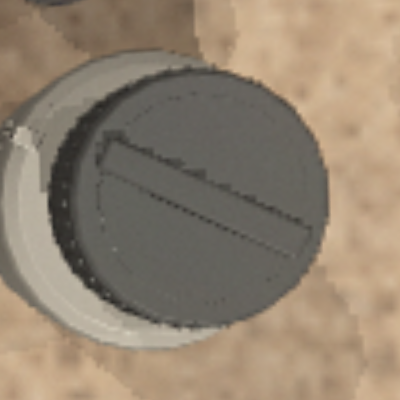

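View pics/s21.png

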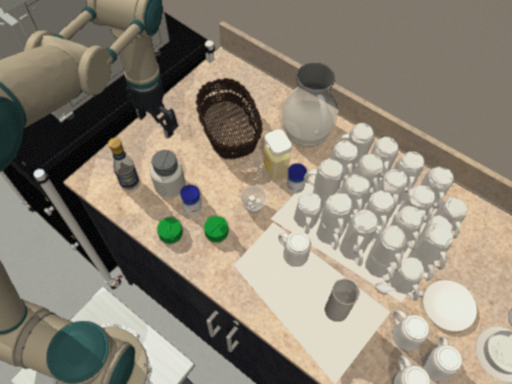

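The cap's bar is at about 23° and the ribs are at about 26°. The cap top is at z = 0.132, against 0.133 at the start. The bystanders are all standing where they were in the side view, so I'll hand in.

>>> arm_command:
  commands:
    - [8.5,[0,0,0],0]
    - [8.5,[0,0,0],0]
    - [8.5,[0,0,0],0]
    - [8.5,[0,0,0],0]

```text
clock: 31.75
position: [0.4878, 0.2333, 0.2689]
ee_rot: [0.505, -0.505, -0.494, 0.495]
contact_force: [-0.8, -0.4, 0.1]
width: 0.085
```

```bash
python3 - <<'E'
from h import *
st(); print(manip.sign_off())
E
```

```text
t 31.75 p [0.4878 0.2333 0.2689] yaw 88.8 F [-0.8 -0.4  0.1] M [-0.03  0.02 -0.01] w 0.085 q6 -1.23 tilt [-0.002 -0.    -1.   ]
the job is handed in; nothing more can be done
None
```

The battery is in the tub and the cap is locked back on. The job was handed in at 31.75 s of the 72 s allowed; the system gives no verdict.

I pushed the cap down at about 15 N, turned it 70° counter-clockwise and stood it on the counter. The battery went in through the neck. I then put the cap back with the same push and turned it clockwise to the locked direction.

What the last checks showed:
- **Battery:** standing inside the tub with its top at z = 0.089, seen before the cap went back on.
- **Cap angle:** the bar is at about 23° and the ribs at about 26°, well within the limit.
- **Cap height:** its top is at z = 0.132, against 0.133 at the start.
- **Lock:** a gentle lift drew −7.6 N after 0.6 mm, so the cap was carrying the tub.
- **Surroundings:** the bystanders looked unmoved in the side view. I did not re-measure them after the last move. The gripper was open and well clear of everything.

Two readings were less clear:
- **Stop:** I felt no distinct stop at the end of the clockwise turn, so the lock rests on the angle, the height and the pull test.
- **Cap centring:** the last image put the cap's centre about 2 mm from the tub's. That is within the 6 mm allowed and about the size of the camera error.

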